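Fetch the ointment jar from behind the front packs

ROBOT

A 7-joint arm with a two-finger parallel gripper is mounted at the origin on the work surface. World frame = base frame: x ahead of the robot, y to its left, z up, the work surface at z = 0. Lengths are in m, angles in rad, forces in N, time in s.
With the tool pointing down it reaches from about 0.4 to 0.85 m from the base axis. Payload 10.4 kg.
Tool frame: the origin (TCP) lies at the very end of the fingers, on their centre line; the grasp point (between the pads) lies r.tcp_to_grasp behind it (r.tcp_to_grasp is the distance from the TCP to the grasp point, in m); z points along the fingers, y is the line along which they close (so a half turn about z gives the same grasp; the last joint's range is limited). The gripper opens to 87 mm and grips with 3 to 60 N. Pads are 19 mm wide; open, the fingers measure 117 mm over their backs; the gripper's body (75 mm by 190 mm) begins 51 mm behind the grasp point.
Start: joints at [-1.345, 0.332, -0.065, 1.46, 0.022, 1.35, -0.088], TCP at [0.154, 0.606, 0.223] pointing down, gripper open.
Joint ranges: [-2.6, 2.6], [-0.5, 2.12], [-1.47, 1.34], [0.16, 2.42], [-1.27, 4.41], [0.06, 2.06], [-2.6, 2.6]. Speed limits (rad/s): [2.22, 2.22, 2.79, 2.79, 3.14, 3.14, 3.14].

INTERFACE

Orientations are given as a unit quaternion [x, y, z, w].
In Python, from bench import monitor, cams, ticket, r gives the robot as it stands.
- The arm moves only by the shell command python3 -m crank 'ROWS' [OPENING] [FORCE]. ROWS is a JSON object whose one key "steps" holds a list of rows, each a list of 2 entries, a list of its own where there are three numbers: the shift along the world's x, y, z in units of 25 mm (1.0 is 25 mm), then the turn, a rotation vector about the world's x, y, z in units of 5 degrees (1.0 is 5 degrees). In form: {"steps": [[[x, y, z], [ax, ay, az]], ...]}. A call has 1 to 10 rows; each row shifts and turns the commanded pose from where the row before left it; what a row does not reach is not made up. A row lasts 1/12 s, in which the tool goes at most 41.7 mm and 7.16 degrees, less where a joint would pass 70% of its speed; a pose out of reach is approached as far as the arm can. A call is refused whole if a number of a shift passes 1 or a number of a turn 1, either way. A call with a gripper value outside its range is refused whole. OPENING is the finger opening in mm, from 0 to 87, set as the call begins (- or left out, the last holds). The fingers move at their own pace and stop on an object; FORCE is the grip in N (left out, the last holds). Time passes only in rows, so rows that do not move let the fingers close. It gives the time, the measured TCP pose, the force, the opening and the grip force at its end, in the units of the state.
- monitor.read_state(): the state, without advancing time (a new reading comes with each control period).
- cams.camera(name): name is "scene" or "top"; returns a dict with "pixels" (420x560x3 uint8, blue, green, red), "z_map" (420x560 float32, m along the optical axis (not along the pixel's ray), 0 where there is no reading), "vfov" (degrees; the focal length in pixels is half the picture's height over the tangent of half this angle, whatever the lens; pixels are square), "cx", "cy" (the principal point, pixels), "k1" (the pictures are not rectified: a ray, as slopes to the right and down, at radius r is drawn at 1 + k1 r^2 times it, then the intrinsics apply), "T" (4x4, takes a point from camera to world coordinates). Camera axes: x right, y up, looking along -z (the intrinsics and any distortion apply to the point x, -y, -z); pixel columns grow to the right and rows downward; lengths in m; the calibration is good to about 2 mm. A picture is of the moment at which its call begins.
- ticket.close_job(): hands the job in; it is judged then, once.
The state is a dict: "time": time; "joint_positions": joint angles; "joint_vel": joint speeds; "joint_torque": joint torques, N m; "ee_pos": TCP position; "eef_rot": TCP orientation; "ft_force": force on the tool from outside, world axes, zero at the start; "torque": the same for the moment, N m; "width": finger opening in m; "grip_force": force on a finger pad.
Only numpy, scipy, OpenCV 4.12 (cv2) and the standard library are available. Lean on these libraries where they do the work, as an engineer would, in place of code of your own. Each camera call takes 0.05 s, during which the arm holds its last target. There are 200 camera calls.

TASK

The round ointment jar in the back row of the grey stock tray has to go into the black order tray, but the three tall packs of the front row stand in its way. First move all three tall packs onto the steel side tray and let go of them, then put the jar into the order tray, and then stand each tall pack back in the very place it came from, the carton square with the stock tray as before. Keep the tall packs and the jar upright throughout, and leave the two low cartons in the back row undisturbed.

Things in the scene. Friction and masses are not known exactly. Their poses are not given: they have to be found in the camera images.
- stock_tray: Fixed grey tray 150 x 284 mm (x, y), floor 5 mm thick, lip 4 mm thick and 14 mm high. Origin at the centre of its underside, z up. -x faces the robot. On its floor, square to it within 5 degrees: the tall packs in a front row (x about -32 mm; y about -83, 0, 83 mm, any order), the low packs in a back row close behind (x about +25 mm, same y, any order).
- side_tray: Fixed, empty bare-steel tray 290 x 116 mm (x, y), floor 5 mm thick, lip 4 mm thick and 12 mm high over the counter; on the robot's left or right. Origin at the centre of its underside, z up. Room for three packs along its x axis.
- order_tray: Fixed, empty black plastic tray 180 x 140 mm (x, y), floor 5 mm thick, walls 4 mm thick and 25 mm high over the counter; on the robot's other side, across from the side tray. Origin at the centre of its underside, z up. 
- tablet_bottle: Tall pack of the front row, loose: round white plastic tablet bottle, 44 mm diameter, 90 mm high, the cap (top 14 mm) 43 mm in diameter; 60 to 130 g. Origin at the centre of its underside, z up. 
- syrup_bottle: Tall pack of the front row, loose: square amber bottle, body 40 x 40 x 80 mm with a round white cap 32 mm in diameter and 18 mm high on top (98 mm in all); 120 to 260 g. Origin at the centre of its underside, z up. x and y are normal to its sides.
- tall_carton: Tall pack of the front row, loose: upright white carton 34 x 42 x 100 mm (x, y, z) with a band round it; 55 to 115 g. Origin at the centre of its underside, z up. 
- ointment_jar: The wanted thing, loose: low round white jar, straight-sided, 52 mm diameter, 46 mm high, the only round pack of the back row; 80 to 170 g. Origin at the centre of its underside, z up. 
- small_carton: Low white carton of the back row, 34 x 44 x 34 mm (x, y, z), loose, not to be disturbed. Origin at the centre of its underside, z up. 
- flat_carton: Flat white carton of the back row, 30 x 56 x 24 mm (x, y, z), loose, not to be disturbed. Origin at the centre of its underside, z up. 
There are look-alikes about, which are no part of the job. What is shaped like the tall_carton but brown, pink or turquoise is not meant.

How it is judged:
On the way, in this order (a step that is already met when the one before it is completed fails the run):
1. all three tall packs stand upright and released on the side tray (x of tablet_bottle in the frame of side_tray between -0.135 and 0.135 m and y of tablet_bottle in the frame of side_tray between -0.048 and 0.048 m and z of each of tablet_bottle, syrup_bottle, tall_carton in the frame of side_tray below 0.012 m and angle between each of tablet_bottle, syrup_bottle, tall_carton's own z axis and vertical below 0.15 rad and contact force between each of tablet_bottle, syrup_bottle, tall_carton and the fingers below 0.05 N and x of syrup_bottle in the frame of side_tray between -0.135 and 0.135 m and y of syrup_bottle in the frame of side_tray between -0.048 and 0.048 m and x of tall_carton in the frame of side_tray between -0.135 and 0.135 m and y of tall_carton in the frame of side_tray between -0.048 and 0.048 m), for 0.2 s.
2. the jar stands upright and released in the order tray while the tall packs are still on the side tray (all of step 1 and x of ointment_jar in the frame of order_tray between -0.068 and 0.068 m and y of ointment_jar in the frame of order_tray between -0.048 and 0.048 m and z of ointment_jar in the frame of order_tray below 0.012 m and angle between ointment_jar's own z axis and vertical below 0.15 rad and contact force between ointment_jar and the fingers below 0.05 N and linear speed of ointment_jar below 0.03 m/s), for 0.2 s.
At the end, for the whole second after the job is handed in: The jar stands on the floor of the order tray; each tall pack stands upright within 15 mm of where it stood at the start, the carton within 15 degrees of square to the stock tray; the two low cartons are within 15 mm of their starting places; all is released and at rest (x of ointment_jar in the frame of order_tray between -0.068 and 0.068 m and y of ointment_jar in the frame of order_tray between -0.048 and 0.048 m and z of ointment_jar in the frame of order_tray below 0.012 m and angle between ointment_jar's own z axis and vertical below 0.15 rad and contact force between each of ointment_jar, tablet_bottle, syrup_bottle, tall_carton and the fingers below 0.05 N and linear speed of each of ointment_jar, tablet_bottle, syrup_bottle, tall_carton below 0.03 m/s and distance of each of tablet_bottle, syrup_bottle, tall_carton, small_carton, flat_carton from where it was at the start of the episode below 0.015 m and angle between each of tablet_bottle, syrup_bottle, tall_carton's own z axis and vertical below 0.1 rad and angle between the x axis of tall_carton and the x axis of stock_tray, either way round below 0.26 rad); the robot touches nothing.
It fails at once if a tall pack or the jar is tipped by more than about 35 degrees (angle between any of tablet_bottle, syrup_bottle, tall_carton, ointment_jar's own z axis and vertical above 0.6 rad).
It fails at once if a low carton of the back row is shifted by more than 20 mm (distance of any of small_carton, flat_carton from where it was at the start of the episode above 0.02 m).
It also fails if it takes over 136 s, if anything falls off the work surface, if the arm or the gripper's body presses on something with over 40 N, if the wrist force passes 120 N, or if a joint passes its speed limit or range.

## Working session

There is one attempt and no reset: what is moved stays moved. The work goes in short steps, Python scripts to look and compute and a shell command to move; the robot and the scene stay as the last step left them, time stands still between calls to the robot, and variables do not carry over. Pictures are saved under pics/ and viewed, at most 14 in all, crops included, and the job is handed in when it is done.

```bash
ls; mkdir -p pics; cat > h.py <<'E'
import numpy as np, cv2, pickle
from bench import monitor, cams, ticket, r
def cap(n):
    c=cams.camera(n); pickle.dump(c,open(f'/tmp/{n}.pkl','wb')); return c
def old(n): return pickle.load(open(f'/tmp/{n}.pkl','rb'))
def cloud(c):
    z=c['z_map']; h,w=z.shape; f=h/2/np.tan(np.radians(c['vfov'])/2)
    u,v=np.meshgrid(np.arange(w),np.arange(h))
    K=np.array([[f,0,c['cx']],[0,f,c['cy']],[0,0,1.]])
    p=np.stack([u,v],-1).reshape(-1,1,2).astype(np.float64)
    s=cv2.undistortPoints(p,K,np.array([c['k1'],0,0,0.])).reshape(h,w,2)
    P=np.stack([s[...,0]*z,-s[...,1]*z,-z,np.ones_like(z)],-1)
    W=(P@np.asarray(c['T']).T)[...,:3]; W[z<=0]=np.nan
    return W
E
python3 - <<'E'
from h import *
for n in ('top','scene'):
    c=cap(n); cv2.imwrite(f'pics/{n}0.png',c['pixels']); print(n,c['vfov'],c['k1'],np.round(c['T'],3).tolist())
s=monitor.read_state(); print(s['time'],s['ee_pos'],s['eef_rot'],s['width'],r.tcp_to_grasp)
E
```

```text
pics
top 46.54502408708187 -0.12601585725588932 [[0.021, 0.988, -0.154, 0.401], [-1.0, 0.02, -0.006, -0.011], [-0.003, 0.154, 0.988, 0.993], [0.0, 0.0, 0.0, 1.0]]
scene 47.414094486854545 -0.13091523315315823 [[-0.808, -0.408, 0.425, 0.979], [0.589, -0.549, 0.593, 0.626], [-0.009, 0.729, 0.684, 0.768], [0.0, 0.0, 0.0, 1.0]]
0.1 [0.15381999 0.60541537 0.22185728] [ 1.24062638e-01  9.92274196e-01 -6.17429913e-04 -4.03011128e-05] 0.08711162016708027 0.0187
```

View pics/top0.png

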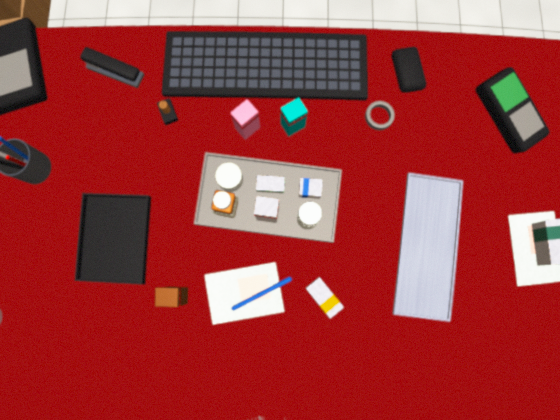

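View pics/scene0.png

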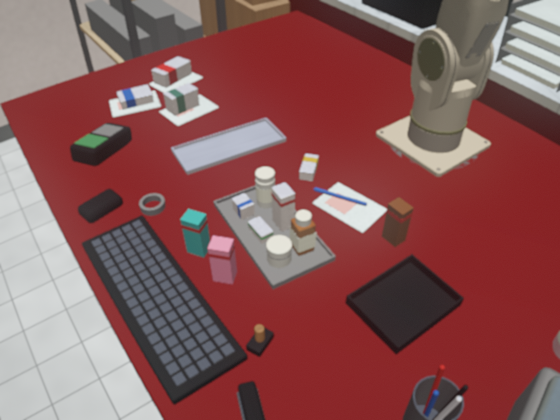

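Top picture: the front row holds the amber syrup bottle (222,202), tall carton (266,207) and tablet bottle (310,213). Behind them are the jar (228,176), flat carton (270,184) and small blue-banded carton (311,187). The side tray is on the right (430,247) and the order tray on the left (113,238).

Look-alikes for the tall carton:
- brown (170,297)
- pink (245,115)
- turquoise (293,113)
- a yellow-banded carton lying at (324,297)

For the jar, the round tops are the jar (228,176), the tablet bottle cap (310,213), the syrup cap (222,202) and the ring (380,115). I choose the wide low one in the back row.

```bash
cat >> h.py <<'E'
def objs(c,lo=0.018,x=(0.3,0.8),y=(-0.45,0.45),gap=0.02,minpix=60):
    """list components of top faces: split by height"""
    W=cloud(c); z=W[...,2]; out=[]
    m=(z>lo)&(W[...,0]>x[0])&(W[...,0]<x[1])&(W[...,1]>y[0])&(W[...,1]<y[1])
    n,l=cv2.connectedComponents(m.astype(np.uint8),connectivity=4)
    for i in range(1,n):
        k=l==i
        if k.sum()<minpix: continue
        zt=np.percentile(z[k],97)
        t=k&(z>zt-0.006)
        R=cv2.minAreaRect((W[t][:,:2]*1000).astype(np.float32))
        v,u=np.nonzero(t)
        out.append((round(u.mean()),round(v.mean()),int(t.sum()),round(float(zt)*1000,1),np.round(R[0],1),np.round(R[1],1),round(R[2],1)))
    return out
E
python3 - <<'E'
from h import *
c=old('top'); W=cloud(c)
for o in objs(c,0.022): print(*o)
for n,(u,v) in dict(stock=(245,175),side=(430,247),order=(113,238),counter=(330,350),order_lip=(113,196)).items(): print(n,W[v,u].round(4))
p=c['pixels'].astype(int)
# trays by colour
b,g,rr=p[...,0],p[...,1],p[...,2]
for n,mk,box in (('stock',(abs(b-rr)<60)&(g>70),(190,148,348,248)),('side',(g>90),(385,165,470,330)),('order',(rr<70),(70,185,158,292))):
    m=np.zeros(mk.shape,bool); x0,y0,x1,y1=box; m[y0:y1,x0:x1]=mk[y0:y1,x0:x1]
    m=cv2.morphologyEx(m.astype(np.uint8),cv2.MORPH_OPEN,np.ones((3,3)))>0
    m&=(W[...,2]<0.03)
    R=cv2.minAreaRect((W[m][:,:2]*1000).astype(np.float32)); print(n,R,m.sum())
cv2.imwrite('pics/crop.png',cv2.resize(p[145:250,190:350].astype(np.uint8),None,fx=5,fy=5,interpolation=cv2.INTER_CUBIC))
E
```

```text
491 90 102 68.1 [ 786.6 -436.6] [25.8 26.5] 89.1
294 110 357 102.0 [721.3 -31.5] [34.3 42.7] 31.8
163 104 53 55.7 [745.7 234.4] [15.6 16.3] 1.3
244 112 362 102.2 [714.6  65.2] [34.8 42.1] 41.3
228 175 494 53.8 [601.4  96.2] [49.3 49.8] 0.0
270 183 394 31.5 [591.3  12.8] [55.8 30.7] 87.7
310 187 354 41.9 [583.5 -67.8] [43.9 34.3] 89.2
221 199 224 105.1 [544.7 100.5] [30.3 30.2] 4.1
118 199 211 28.3 [540.7 330.1] [142.3  53. ] 85.9
266 206 408 106.9 [532.9  17.1] [41.7 34.6] 83.0
310 213 386 97.5 [523.4 -63.9] [41.5 39.3] 0.8
81 256 195 28.2 [444.9 395. ] [147.1  54. ] 21.7
140 267 135 27.8 [422.  266.1] [32.1 92.5] 69.9
325 298 631 28.5 [366.1 -99.3] [74.8 34.5] 41.4
166 297 403 102.6 [362.6 194.7] [32.7 42.2] 1.7
stock [0.6108 0.0648 0.0086]
side [ 0.4696 -0.3169  0.0053]
order [0.4748 0.3347 0.0024]
counter [ 0.2611 -0.114  -0.001 ]
order_lip [0.5612 0.3377 0.0114]
stock ((567.2431030273438, 17.618865966796875), (286.5412292480469, 151.10574340820312), 83.74365234375) 7521
side ((472.92926025390625, -317.1727294921875), (125.34664154052734, 296.9770202636719), 83.23953247070312) 8214
order ((474.0337829589844, 330.2618408203125), (141.54859924316406, 176.26304626464844), 89.32623291015625) 5927
```

View pics/crop.png

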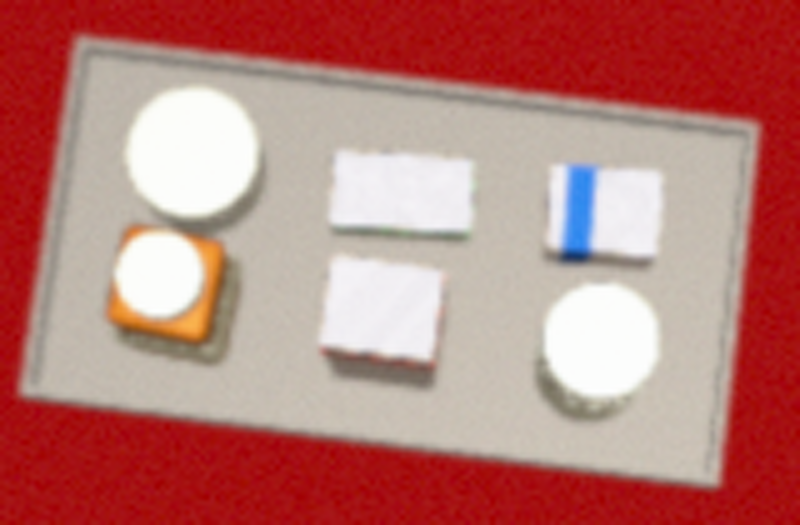

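The positions agree with the given layout: tray yaw is about -6°, and the jar is the wide, round, low pack at the back left. I'll start with the tablet bottle, turning the tool by +8° while moving in.

```bash
python3 -m crank '{"steps":[[[1,-1,0],[0,0,0.8]],[[1,-1,0],[0,0,0.8]],[[1,-1,0],[0,0,0]],[[1,-1,0],[0,0,0]],[[1,-1,0],[0,0,0]],[[1,-1,0],[0,0,0]],[[1,-1,0],[0,0,0]],[[1,-1,0],[0,0,0]],[[1,-1,0],[0,0,0]],[[1,-1,0],[0,0,0]]]}' 68 20
python3 -m crank '{"steps":[[[1,-1,0],[0,0,0]],[[1,-1,0],[0,0,0]],[[1,-1,0],[0,0,0]],[[1,-1,0],[0,0,0]],[[0.8,-1,0],[0,0,0]],[[0,-1,0],[0,0,0]],[[0,-1,0],[0,0,0]],[[0,-1,0],[0,0,0]],[[0,-1,0],[0,0,0]],[[0,-1,0],[0,0,0]]]}'
```

```text
time: 0.93
ee_pos: [0.4047, 0.3542, 0.2224]
eef_rot: [0.055, 0.999, -0.0, -0.0]
ft_force: [0.5, 0.9, 0.2]
width: 0.0681
grip_force: 0.0
time: 1.77
ee_pos: [0.5235, 0.1045, 0.2222]
eef_rot: [0.055, 0.999, -0.0, -0.0]
ft_force: [0.5, 0.4, -1.2]
width: 0.068
grip_force: 0.0
```

```bash
python3 - <<'E'
from h import *
W=cloud(old('top'))
for q in ((408,174),(462,180),(450,320),(395,314)): print('side',q,np.nanmedian(W[q[1]-1:q[1]+2,q[0]-1:q[0]+2].reshape(-1,3),0).round(3))
for q in ((205,154),(341,169),(333,241),(195,224)): print('stock',q,np.nanmedian(W[q[1]-1:q[1]+2,q[0]-1:q[0]+2].reshape(-1,3),0).round(3))
E
```

```text
side (408, 174) [ 0.62  -0.274  0.009]
side (462, 180) [ 0.613 -0.391 -0.   ]
side (450, 320) [ 0.322 -0.358 -0.   ]
side (395, 314) [ 0.335 -0.244  0.009]
stock (205, 154) [0.653 0.149 0.013]
stock (341, 169) [ 0.63  -0.134 -0.001]
stock (333, 241) [ 0.478 -0.116  0.004]
stock (195, 224) [0.507 0.164 0.002]
```

```bash
python3 -m crank '{"steps":[[[0,-1,0],[0,0,0]],[[0,-1,0],[0,0,0]],[[0,-1,0],[0,0,0]],[[0,-1,0],[0,0,0]],[[0,-1,0],[0,0,0]],[[0,-1,0],[0,0,0]],[[0,-0.74,0],[0,0,0]],[[0,0,-1],[0,0,0]],[[0,0,-1],[0,0,0]],[[0,0,-1],[0,0,0]]]}'
python3 -m crank '{"steps":[[[0,0,-1],[0,0,0]],[[0,0,-1],[0,0,0]],[[0,0,-1],[0,0,0]],[[0,0,-0.9],[0,0,0]],[[0,0,0],[0,0,0]]]}'
python3 - <<'E'
from h import *
c=cap('scene'); cv2.imwrite('pics/s1.png',cv2.resize(c['pixels'][130:300,180:380],None,fx=3,fy=3))
E
```

```text
time: 2.6
ee_pos: [0.5238, -0.0631, 0.1467]
eef_rot: [0.055, 0.998, 0.0, 0.0]
ft_force: [0.3, 1.2, -0.2]
width: 0.0676
grip_force: 0.0
time: 3.02
ee_pos: [0.5208, -0.0625, 0.046]
eef_rot: [0.054, 0.999, -0.0, -0.003]
ft_force: [-1.2, 0.4, 0.1]
width: 0.068
grip_force: 0.0
```

View pics/s1.png

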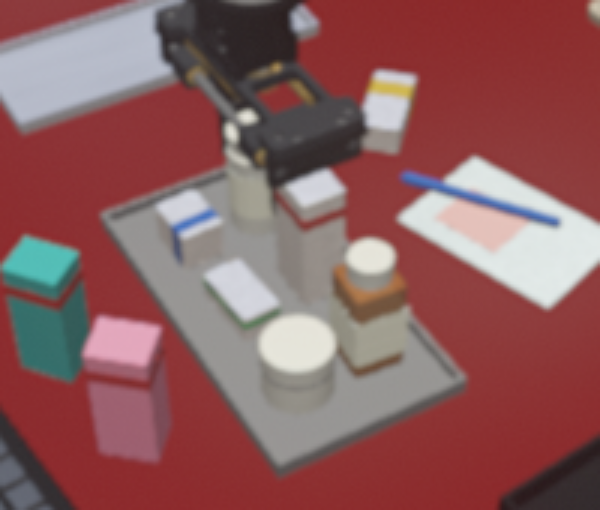

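The gripper straddles the tablet bottle (about 245,185 in the crop) and its body is clear over the carton. Next I close, lift, and carry it to the far slot of the side tray.

```bash
python3 -m crank '{"steps":[[[0,0,0],[0,0,0]],[[0,0,0],[0,0,0]],[[0,0,0],[0,0,0]],[[0,0,0],[0,0,0]],[[0,0,0],[0,0,0]],[[0,0,0],[0,0,0]]]}' 30 20
python3 -m crank '{"steps":[[[0,0,0.4],[0,0,0]],[[0,0,0.6],[0,0,0]],[[0,0,1],[0,0,0]],[[0,0,1],[0,0,0]],[[0,0,1],[0,0,0]],[[0,0,1],[0,0,0]],[[0,0,0],[0,0,0]]]}'
```

```text
time: 3.57
ee_pos: [0.5245, -0.0627, 0.0509]
eef_rot: [0.055, 0.999, 0.0, 0.001]
ft_force: [0.1, 0.3, 4.8]
width: 0.044
grip_force: 20.0
time: 4.15
ee_pos: [0.5261, -0.063, 0.1804]
eef_rot: [0.055, 0.998, 0.001, 0.003]
ft_force: [0.5, -0.2, 0.1]
width: 0.0435
grip_force: 20.0
```

```bash
python3 -m crank '{"steps":[[[0,-0.5,0],[0,0,0]],[[0.2,-1,0],[0,0,0]],[[0.2,-1,0],[0,0,0]],[[0.2,-1,0],[0,0,0]],[[0.2,-1,0],[0,0,0]],[[0.2,-1,0],[0,0,0]],[[0.2,-1,0],[0,0,0]],[[0.2,-1,0],[0,0,0]],[[0.2,-1,0],[0,0,0]],[[0,-1,0],[0,0,0]]]}'
python3 -m crank '{"steps":[[[0,-0.7,0],[0,0,0]],[[0,-0.3,0],[0,0,0]],[[0,0,-1],[0,0,0]],[[0,0,-1],[0,0,0]],[[0,0,-1],[0,0,0]],[[0,0,-1],[0,0,0]],[[0,0,-0.6],[0,0,0]],[[0,0,-0.2],[0,0,0]],[[0,0,0],[0,0,0]],[[0,0,0],[0,0,0]]]}'
```

```text
time: 4.98
ee_pos: [0.5643, -0.3008, 0.1748]
eef_rot: [0.054, 0.999, 0.0, -0.0]
ft_force: [-0.1, 0.6, -0.3]
width: 0.0436
grip_force: 20.0
time: 5.82
ee_pos: [0.5644, -0.325, 0.056]
eef_rot: [0.054, 0.999, -0.0, 0.0]
ft_force: [0.2, -0.5, 0.6]
width: 0.0438
grip_force: 20.0
```

```bash
python3 -m crank '{"steps":[[[0,0,-0.1],[0,0,0]],[[0,0,-0.1],[0,0,0]],[[0,0,0],[0,0,0]],[[0,0,0],[0,0,0]]]}'
python3 -m crank '{"steps":[[[0,0,0],[0,0,0]],[[0,0,0],[0,0,0]],[[0,0,0],[0,0,0]],[[0,0,0],[0,0,0]]]}' 64
python3 -m crank '{"steps":[[[0,0,0.5],[0,0,0]],[[0,0,1],[0,0,0]],[[0,0,1],[0,0,0]],[[0,0,1],[0,0,0]],[[0,0,1],[0,0,0]],[[0,0,1],[0,0,0]],[[0,0,0.5],[0,0,0]],[[0,0,0],[0,0,0]],[[0,0,0],[0,0,0]]]}'
```

```text
time: 6.15
ee_pos: [0.5645, -0.3256, 0.051]
eef_rot: [0.055, 0.999, -0.0, 0.001]
ft_force: [-0.0, -0.0, 2.2]
width: 0.0437
grip_force: 20.0
time: 6.48
ee_pos: [0.5637, -0.3251, 0.0499]
eef_rot: [0.055, 0.999, 0.0, -0.0]
ft_force: [-0.3, 0.8, -0.3]
width: 0.0603
grip_force: 0.0
time: 7.23
ee_pos: [0.564, -0.3252, 0.2003]
eef_rot: [0.055, 0.999, -0.0, 0.0]
ft_force: [0.3, 0.6, -0.6]
width: 0.0639
grip_force: 0.0
```

```bash
python3 -m crank '{"steps":[[[0,1,0],[0,0,0]],[[-0.2,1,0],[0,0,0]],[[-0.2,1,0],[0,0,0]],[[-0.2,1,0],[0,0,0]],[[-0.2,1,0],[0,0,0]],[[-0.2,1,0],[0,0,0]],[[-0.2,1,0],[0,0,0]],[[0,1,0],[0,0,0]],[[0,1,0],[0,0,0]],[[0,1,0],[0,0,0]]]}'
python3 -m crank '{"steps":[[[0,1,0],[0,0,0]],[[0,1,0],[0,0,0]],[[0,1,0],[0,0,0]],[[0,0.68,0],[0,0,0]],[[0,0,0],[0,0,0]],[[0,0,-1],[0,0,0]],[[0,0,-1],[0,0,0]]]}' 66
python3 -m crank '{"steps":[[[0,0,-1],[0,0,0]],[[0,0,-1],[0,0,0]],[[0,0,-1],[0,0,0]],[[0,0,-0.6],[0,0,0]],[[0,0,-0.4],[0,0,0]],[[0,0,0],[0,0,0]],[[0,0,0],[0,0,0]]]}'
```

```text
time: 8.07
ee_pos: [0.5328, -0.0737, 0.1985]
eef_rot: [0.054, 0.999, -0.0, -0.001]
ft_force: [-0.5, 0.3, 0.0]
width: 0.0638
grip_force: 0.0
time: 8.65
ee_pos: [0.534, 0.0167, 0.1492]
eef_rot: [0.054, 0.999, 0.0, 0.0]
ft_force: [0.5, 0.9, 0.2]
width: 0.0664
grip_force: 0.0
time: 9.23
ee_pos: [0.5335, 0.0163, 0.0498]
eef_rot: [0.055, 0.999, -0.0, -0.001]
ft_force: [0.2, -0.6, -0.2]
width: 0.0661
grip_force: 0.0
```

```bash
python3 -m crank '{"steps":[[[0,0,0],[0,0,0]],[[0,0,0],[0,0,0]],[[0,0,0],[0,0,0]],[[0,0,0],[0,0,0]],[[0,0,0],[0,0,0]],[[0,0,0],[0,0,0]]]}' 30 18
python3 -m crank '{"steps":[[[0,0,0.4],[0,0,0]],[[0,0,0.6],[0,0,0]],[[0,0,1],[0,0,0]],[[0,0,1],[0,0,0]],[[0,0,1],[0,0,0]],[[0,0,1],[0,0,0]],[[0,0,1],[0,0,0]],[[0,0,0],[0,0,0]]]}'
```

```text
time: 9.73
ee_pos: [0.5342, 0.0168, 0.0505]
eef_rot: [0.055, 0.999, 0.0, 0.0]
ft_force: [-0.9, -0.3, 3.3]
width: 0.0419
grip_force: 18.0
time: 10.4
ee_pos: [0.536, 0.0167, 0.2057]
eef_rot: [0.055, 0.998, 0.001, 0.003]
ft_force: [-0.4, 0.1, -0.6]
width: 0.0419
grip_force: 18.0
```

```bash
python3 -m crank '{"steps":[[[0,-0.5,0],[0,0,0]],[[-0.2,-1,0],[0,0,0]],[[-0.2,-1,0],[0,0,0]],[[-0.2,-1,0],[0,0,0]],[[-0.2,-1,0],[0,0,0]],[[-0.2,-1,0],[0,0,0]],[[-0.2,-1,0],[0,0,0]],[[-0.2,-1,0],[0,0,0]],[[-0.2,-1,0],[0,0,0]],[[-0.2,-1,0],[0,0,0]]]}'
python3 -m crank '{"steps":[[[-0.2,-1,0],[0,0,0]],[[-0.2,-1,0],[0,0,0]],[[-0.2,-1,0],[0,0,0]],[[-0.2,-0.6,0],[0,0,0]],[[0,-0.26,0],[0,0,0]],[[0,0,-1],[0,0,0]],[[0,0,-1],[0,0,0]],[[0,0,-1],[0,0,0]],[[0,0,-1],[0,0,0]],[[0,0,-0.8],[0,0,0]]]}'
python3 -m crank '{"steps":[[[0,0,-0.6],[0,0,0]],[[0,0,-0.3],[0,0,0]],[[0,0,-0.2],[0,0,0]],[[0,0,-0.1],[0,0,0]],[[0,0,0],[0,0,0]],[[0,0,0],[0,0,0]]]}'
```

```text
time: 11.23
ee_pos: [0.4872, -0.2227, 0.1991]
eef_rot: [0.055, 0.998, 0.0, -0.001]
ft_force: [-0.3, 0.2, -1.2]
width: 0.0419
grip_force: 18.0
time: 12.07
ee_pos: [0.4679, -0.3162, 0.0775]
eef_rot: [0.054, 0.999, 0.001, -0.001]
ft_force: [0.3, 0.2, -1.0]
width: 0.0422
grip_force: 18.0
time: 12.57
ee_pos: [0.4693, -0.3174, 0.0508]
eef_rot: [0.054, 0.999, -0.0, 0.001]
ft_force: [-0.0, -0.0, -0.1]
width: 0.0418
grip_force: 18.0
```

```bash
python3 -m crank '{"steps":[[[0,0,-0.06],[0,0,0]],[[0,0,0],[0,0,0]],[[0,0,0],[0,0,0]]]}'
python3 -m crank '{"steps":[[[0,0,0],[0,0,0]],[[0,0,0],[0,0,0]],[[0,0,0],[0,0,0]],[[0,0,0],[0,0,0]]]}' 64
python3 -m crank '{"steps":[[[0,0,0.5],[0,0,0]],[[0,0,1],[0,0,0]],[[0,0,1],[0,0,0]],[[0,0,1],[0,0,0]],[[0,0,1],[0,0,0]],[[0,0,1],[0,0,0]],[[0,0,0.56],[0,0,0]],[[0,0,0],[0,0,0]],[[0,0,0],[0,0,0]]]}'
```

```text
time: 12.82
ee_pos: [0.4697, -0.3176, 0.0501]
eef_rot: [0.055, 0.999, -0.0, 0.001]
ft_force: [-2.5, 1.8, 10.5]
width: 0.0418
grip_force: 18.0
time: 13.15
ee_pos: [0.4689, -0.3172, 0.0486]
eef_rot: [0.055, 0.999, 0.0, 0.0]
ft_force: [0.2, 1.1, 0.7]
width: 0.0597
grip_force: 0.0
time: 13.9
ee_pos: [0.4691, -0.3175, 0.2012]
eef_rot: [0.055, 0.999, -0.0, 0.001]
ft_force: [0.5, 0.7, 0.5]
width: 0.0642
grip_force: 0.0
```

```bash
python3 -m crank '{"steps":[[[0.3,1,0],[0,0,0]],[[0.3,1,0],[0,0,0]],[[0.3,1,0],[0,0,0]],[[0.3,1,0],[0,0,0]],[[0.3,1,0],[0,0,0]],[[0.3,1,0],[0,0,0]],[[0.3,1,0],[0,0,0]],[[0.3,1,0],[0,0,0]],[[0.3,1,0],[0,0,0]],[[0.3,1,0],[0,0,0]]]}'
python3 -m crank '{"steps":[[[0,1,0],[0,0,0]],[[0,1,0],[0,0,0]],[[0,1,0],[0,0,0]],[[0,1,0],[0,0,0]],[[0,1,0],[0,0,0]],[[0,1,0],[0,0,0]],[[0,0.71,0],[0,0,0]],[[0,0,0],[0,0,0]],[[0,0,-1],[0,0,0]],[[0,0,-1],[0,0,0]]]}'
python3 -m crank '{"steps":[[[0,0,-1],[0,0,0]],[[0,0,-1],[0,0,0]],[[0,0,-1],[0,0,0]],[[0,0,-0.7],[0,0,0]],[[0,0,-0.4],[0,0,0]],[[0,0,0],[0,0,0]],[[0,0,0],[0,0,0]]]}'
```

```text
time: 14.73
ee_pos: [0.5434, -0.066, 0.199]
eef_rot: [0.055, 0.999, -0.0, -0.001]
ft_force: [1.5, -0.0, 0.2]
width: 0.064
grip_force: 0.0
time: 15.57
ee_pos: [0.5443, 0.1003, 0.1497]
eef_rot: [0.054, 0.999, 0.0, 0.001]
ft_force: [-0.4, 0.2, -0.6]
width: 0.0639
grip_force: 0.0
time: 16.15
ee_pos: [0.5437, 0.1, 0.0476]
eef_rot: [0.055, 0.998, -0.0, -0.0]
ft_force: [0.7, -0.8, 0.7]
width: 0.0638
grip_force: 0.0
```

```bash
python3 -m crank '{"steps":[[[0,0,0],[0,0,0]],[[0,0,0],[0,0,0]],[[0,0,0],[0,0,0]],[[0,0,0],[0,0,0]],[[0,0,0],[0,0,0]],[[0,0,0],[0,0,0]]]}' 30 25
python3 -m crank '{"steps":[[[0,0,0.4],[0,0,0]],[[0,0,0.6],[0,0,0]],[[0,0,1],[0,0,0]],[[0,0,1],[0,0,0]],[[0,0,1],[0,0,0]],[[0,0,1],[0,0,0]],[[0,0,1],[0,0,0]],[[0,0,0],[0,0,0]]]}'
```

```text
time: 16.65
ee_pos: [0.5443, 0.1006, 0.0481]
eef_rot: [0.055, 0.999, 0.0, 0.0]
ft_force: [-0.4, 0.4, 3.8]
width: 0.0407
grip_force: 24.3
time: 17.32
ee_pos: [0.5459, 0.1008, 0.2031]
eef_rot: [0.055, 0.998, 0.001, 0.003]
ft_force: [1.3, 0.2, -1.3]
width: 0.0407
grip_force: 24.3
```

```bash
python3 -m crank '{"steps":[[[-0.2,-0.5,0],[0,0,0]],[[-0.4,-1,0],[0,0,0]],[[-0.4,-1,0],[0,0,0]],[[-0.4,-1,0],[0,0,0]],[[-0.4,-1,0],[0,0,0]],[[-0.4,-1,0],[0,0,0]],[[-0.4,-1,0],[0,0,0]],[[-0.4,-1,0],[0,0,0]],[[-0.4,-1,0],[0,0,0]],[[-0.4,-1,0],[0,0,0]]]}'
python3 -m crank '{"steps":[[[-0.4,-1,0],[0,0,0]],[[-0.4,-1,0],[0,0,0]],[[-0.4,-1,0],[0,0,0]],[[-0.4,-1,0],[0,0,0]],[[-0.4,-1,0],[0,0,0]],[[-0.4,-1,0],[0,0,0]],[[-0.2,-0.6,0],[0,0,0]],[[0,-0.24,0],[0,0,0]],[[0,0,-1],[0,0,0]],[[0,0,-1],[0,0,0]]]}'
python3 -m crank '{"steps":[[[0,0,-1],[0,0,0]],[[0,0,-1],[0,0,0]],[[0,0,-0.8],[0,0,0]],[[0,0,-0.6],[0,0,0]],[[0,0,-0.3],[0,0,0]],[[0,0,-0.2],[0,0,0]],[[0,0,-0.1],[0,0,0]],[[0,0,0],[0,0,0]],[[0,0,0],[0,0,0]]]}'
```

```text
time: 18.15
ee_pos: [0.447, -0.1385, 0.1967]
eef_rot: [0.055, 0.998, 0.0, -0.001]
ft_force: [0.8, -0.4, -1.4]
width: 0.0406
grip_force: 24.3
time: 18.98
ee_pos: [0.3841, -0.3082, 0.1472]
eef_rot: [0.055, 0.998, 0.0, 0.001]
ft_force: [0.5, 0.6, -0.8]
width: 0.0404
grip_force: 24.3
time: 19.73
ee_pos: [0.3843, -0.3081, 0.0482]
eef_rot: [0.055, 0.999, -0.0, 0.001]
ft_force: [-0.2, -0.7, -2.0]
width: 0.0407
grip_force: 24.5
```

```bash
python3 -m crank '{"steps":[[[0,0,-0.06],[0,0,0]],[[0,0,0],[0,0,0]],[[0,0,0],[0,0,0]]]}'
python3 -m crank '{"steps":[[[0,0,0],[0,0,0]],[[0,0,0],[0,0,0]],[[0,0,0],[0,0,0]],[[0,0,0],[0,0,0]]]}' 64
python3 -m crank '{"steps":[[[0,0,0.5],[0,0,0]],[[0,0,1],[0,0,0]],[[0,0,1],[0,0,0]],[[0,0,1],[0,0,0]],[[0,0,1],[0,0,0]],[[0,0,1],[0,0,0]],[[0,0,0.56],[0,0,0]],[[0,0,0],[0,0,0]]]}'
python3 -m crank '{"steps":[[[0.4,1,0],[0,0,0]],[[0.4,1,0],[0,0,0]],[[0.4,1,0],[0,0,0]],[[0.4,1,0],[0,0,0]],[[0.4,1,0],[0,0,0]],[[0.4,1,0],[0,0,0]]]}'
python3 - <<'E'
from h import *
for n in ('top','scene'):
    c=cap(n); cv2.imwrite(f'pics/{n}2.png',c['pixels'])
for o in objs(old('top'),0.022,x=(.3,.68),y=(-.45,.12)): print(*o)
E
```

```text
time: 19.98
ee_pos: [0.3847, -0.3085, 0.0475]
eef_rot: [0.055, 0.999, 0.0, 0.001]
ft_force: [-3.1, 1.3, 12.5]
width: 0.0404
grip_force: 24.8
time: 20.32
ee_pos: [0.384, -0.3079, 0.0461]
eef_rot: [0.054, 0.999, 0.0, 0.0]
ft_force: [-0.7, 0.3, -0.2]
width: 0.0585
grip_force: 0.0
time: 20.98
ee_pos: [0.3852, -0.3088, 0.2005]
eef_rot: [0.055, 0.999, -0.0, 0.002]
ft_force: [0.8, 1.1, 0.4]
width: 0.064
grip_force: 0.0
time: 21.48
ee_pos: [0.4438, -0.1565, 0.1967]
eef_rot: [0.055, 0.999, 0.0, -0.0]
ft_force: [0.0, -0.7, 0.0]
width: 0.064
grip_force: 0.0
228 175 504 53.7 [600.9  95.2] [50.4 48. ] 2.6
430 399 2868 641.0 [ 321.2 -118.9] [63.  38.8] 89.4
270 183 399 31.7 [591.3  12.7] [56.  30.9] 87.5
310 187 364 41.3 [583.6 -68.1] [44.2 33.9] 87.4
324 297 628 28.4 [365.9 -99.4] [75.5 34.2] 41.6
```

View pics/top2.png

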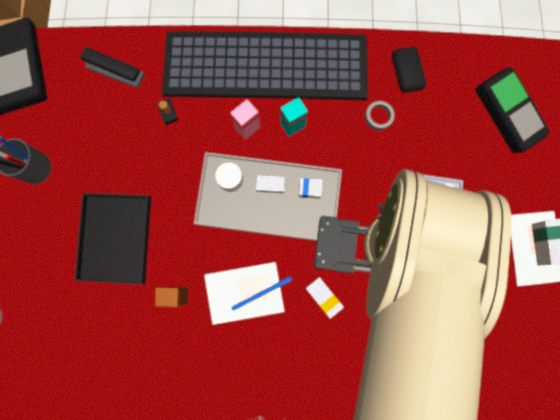

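Now the front row is empty and the low cartons at (270,183) and (310,187) have not moved. The arm hides the side tray, so I'll look there again once I'm over the jar.

```bash
python3 -m crank '{"steps":[[[0.7,1,0],[0,0,0]],[[0.7,1,0],[0,0,0]],[[0.7,1,0],[0,0,0]],[[0.7,1,0],[0,0,0]],[[0.7,1,0],[0,0,0]],[[0.7,1,0],[0,0,0]],[[0.7,1,0],[0,0,0]],[[0.7,1,0],[0,0,0]],[[0.68,1,0],[0,0,0]],[[0,1,0],[0,0,0]]]}' 70
python3 -m crank '{"steps":[[[0,0.14,0],[0,0,0]],[[0,0,-1],[0,0,0]],[[0,0,-1],[0,0,0]],[[0,0,-1],[0,0,0]],[[0,0,0],[0,0,0]]]}'
python3 - <<'E'
from h import *
for n in ('top','scene'):
    c=cap(n)
cv2.imwrite(f'pics/s3.png',cv2.resize(c['pixels'][90:300,150:400],None,fx=3,fy=2.8))
for o in objs(old('top'),0.022,x=(.3,.68),y=(-.45,-.2)): print(*o)
E
```

```text
time: 22.42
ee_pos: [0.6026, 0.0925, 0.1961]
eef_rot: [0.055, 0.998, -0.001, -0.0]
ft_force: [0.3, 1.0, -0.5]
width: 0.0699
grip_force: 0.0
time: 22.83
ee_pos: [0.5977, 0.0941, 0.1171]
eef_rot: [0.055, 0.998, -0.002, -0.004]
ft_force: [-1.2, -1.0, -0.2]
width: 0.0699
grip_force: 0.0
447 194 390 96.5 [ 563.5 -325.5] [42.6 40.8] 85.0
446 245 393 106.6 [ 467.7 -316.7] [43.1 33.7] 83.5
441 290 240 104.1 [ 383.6 -306.7] [32.8 29.8] 66.1
```

View pics/s3.png

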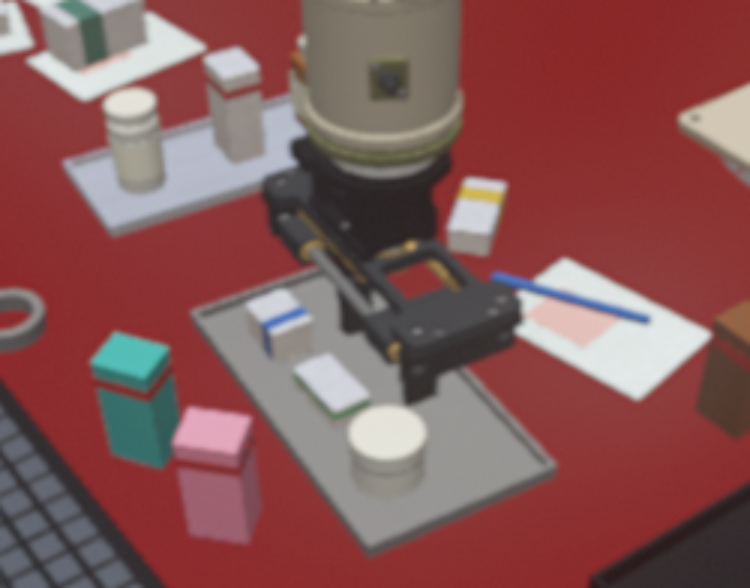

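All three packs stand upright on the side tray, and the heights agree. The tablet bottle and carton are at (135,140) and (235,105), and the syrup bottle is behind the arm at (300,70), measured at (384,-307) mm. The gripper hovers over the jar (388,445), so I descend, grip and lift.

```bash
python3 -m crank '{"steps":[[[0,0,-1],[0,0,0]],[[0,0,-1],[0,0,0]],[[0,0,-0.6],[0,0,0]],[[0,0,-0.6],[0,0,0]],[[0,0,-0.4],[0,0,0]],[[0,0,-0.3],[0,0,0]],[[0,0,0],[0,0,0]],[[0,0,0],[0,0,0]]]}'
python3 -m crank '{"steps":[[[0,0,0],[0,0,0]],[[0,0,0],[0,0,0]],[[0,0,0],[0,0,0]],[[0,0,0],[0,0,0]],[[0,0,0],[0,0,0]],[[0,0,0],[0,0,0]]]}' 40 25
python3 -m crank '{"steps":[[[0,0,0.4],[0,0,0]],[[0,0,0.6],[0,0,0]],[[0,0,1],[0,0,0]],[[0,0,1],[0,0,0]],[[0,0,1],[0,0,0]],[[0,0,0.5],[0,0,0]],[[0,0,0],[0,0,0]]]}'
```

```text
time: 23.6
ee_pos: [0.6014, 0.0955, 0.0259]
eef_rot: [0.055, 0.999, 0.0, 0.0]
ft_force: [-0.6, 0.1, -0.4]
width: 0.0699
grip_force: 0.0
time: 24.1
ee_pos: [0.6012, 0.0956, 0.0256]
eef_rot: [0.055, 0.999, 0.0, 0.0]
ft_force: [-0.9, -0.4, 6.1]
width: 0.0517
grip_force: 25.0
time: 24.68
ee_pos: [0.6025, 0.0957, 0.1408]
eef_rot: [0.055, 0.999, 0.001, 0.002]
ft_force: [-0.1, 0.2, -1.3]
width: 0.0512
grip_force: 25.0
```

```bash
python3 -m crank '{"steps":[[[-0.3,0.5,0],[0,0,0]],[[-0.6,1,0],[0,0,0]],[[-0.6,1,0],[0,0,0]],[[-0.6,1,0],[0,0,0]],[[-0.6,1,0],[0,0,0]],[[-0.6,1,0],[0,0,0]],[[-0.6,1,0],[0,0,0]],[[-0.6,1,0],[0,0,0]],[[-0.4,1,0],[0,0,0]],[[-0.2,0.6,0],[0,0,0]]]}'
python3 -m crank '{"steps":[[[0,0.28,0],[0,0,0]],[[0,0,-1],[0,0,0]],[[0,0,-1],[0,0,0]],[[0,0,-1],[0,0,0]],[[0,0,-0.7],[0,0,0]],[[0,0,-0.4],[0,0,0]],[[0,0,-0.3],[0,0,0]],[[0,0,-0.16],[0,0,0]],[[0,0,0],[0,0,0]],[[0,0,0],[0,0,0]]]}'
```

```text
time: 25.52
ee_pos: [0.4704, 0.3259, 0.1358]
eef_rot: [0.053, 0.999, -0.0, -0.001]
ft_force: [-0.6, 1.2, -2.2]
width: 0.0514
grip_force: 25.0
time: 26.35
ee_pos: [0.4743, 0.3294, 0.0243]
eef_rot: [0.055, 0.998, 0.0, 0.0]
ft_force: [-1.2, -1.9, 3.3]
width: 0.0517
grip_force: 25.0
```

```bash
python3 -m crank '{"steps":[[[0,0,0],[0,0,0]],[[0,0,0],[0,0,0]],[[0,0,0],[0,0,0]],[[0,0,0],[0,0,0]]]}' 68
python3 -m crank '{"steps":[[[0,0,0.4],[0,0,0]],[[0,0,1],[0,0,0]],[[0,0,1],[0,0,0]],[[0,0,1],[0,0,0]],[[0,0,1],[0,0,0]],[[0,0,1],[0,0,0]],[[0,0,1],[0,0,0]],[[0,0,0.6],[0,0,0]],[[0,0,0],[0,0,0]],[[0,0,0],[0,0,0]]]}'
python3 -m crank '{"steps":[[[0,-1,0],[0,0,0]],[[0,-1,0],[0,0,0]],[[0,-1,0],[0,0,0]],[[0,-1,0],[0,0,0]],[[0,-1,0],[0,0,0]],[[0,-1,0],[0,0,0]],[[0,-1,0],[0,0,0]],[[0,-1,0],[0,0,0]],[[0,0,0],[0,0,0]],[[0,0,0],[0,0,0]]]}'
python3 - <<'E'
from h import *
c=cap('top'); cv2.imwrite('pics/top4.png',c['pixels'])
for o in objs(c,0.035,x=(.3,.68),y=(-.45,.41)): print(*o)
E
```

```text
time: 26.68
ee_pos: [0.4734, 0.3303, 0.0237]
eef_rot: [0.054, 0.999, 0.0, 0.0]
ft_force: [-0.0, -1.4, -0.6]
width: 0.066
grip_force: 0.0
time: 27.52
ee_pos: [0.4737, 0.3303, 0.1998]
eef_rot: [0.055, 0.999, 0.001, 0.001]
ft_force: [-0.4, -0.7, -0.5]
width: 0.0684
grip_force: 0.0
time: 28.35
ee_pos: [0.473, 0.1287, 0.1979]
eef_rot: [0.056, 0.998, -0.0, -0.001]
ft_force: [-0.1, 0.7, -0.6]
width: 0.0683
grip_force: 0.0
160 399 3169 654.0 [321.6  66.5] [38.9 64.7] 2.8
310 187 357 41.9 [583.4 -68.2] [44.1 34.3] 86.2
447 194 373 97.1 [ 563.5 -325.7] [41.8 41.2] 32.8
446 245 402 106.4 [ 467.2 -316.7] [43.2 33.5] 84.5
441 290 235 104.1 [ 383.4 -307. ] [31.7 29.6] 62.9
```

View pics/top4.png

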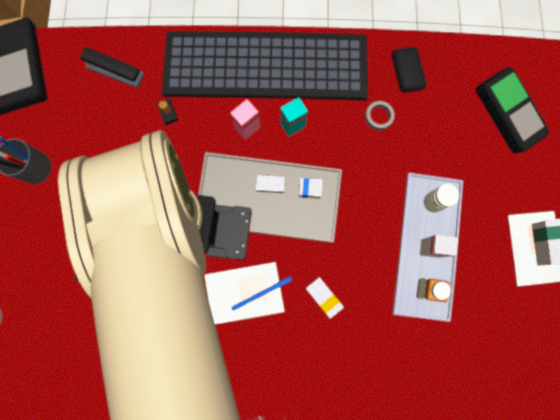

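The tall packs are still standing at (441,195), (446,245) and (438,290). The jar is hidden under the arm and gets checked from the next position. Moving to the syrup bottle.

```bash
python3 -m crank '{"steps":[[[0,-1,0],[0,0,0]],[[0,-1,0],[0,0,0]],[[0,-1,0],[0,0,0]],[[0,-1,0],[0,0,0]],[[0,-1,0],[0,0,0]],[[0,-1,0],[0,0,0]],[[0,-1,0],[0,0,0]],[[0,-1,0],[0,0,0]],[[-0.3,-1,0],[0,0,0]],[[-0.3,-1,0],[0,0,0]]]}' 64
python3 -m crank '{"steps":[[[-0.4,-1,0],[0,0,0]],[[-0.4,-1,0],[0,0,0]],[[-0.5,-1,0],[0,0,0]],[[-0.5,-1,0],[0,0,0]],[[-0.5,-1,0],[0,0,0]],[[-0.4,-1,0],[0,0,0]],[[-0.3,-1,0],[0,0,0]],[[0,-0.5,0],[0,0,0]],[[0,0,0],[0,0,0]],[[0,0,0],[0,0,0]]]}'
python3 - <<'E'
from h import *
c=cap('top'); cv2.imwrite('pics/top5.png',cv2.resize(c['pixels'][140:300,60:360],None,fx=2.5,fy=2.5))
W=cloud(c)
for o in objs(c,0.035,x=(.40,.55),y=(.26,.40)): print(*o)
E
```

```text
time: 29.23
ee_pos: [0.4585, -0.1199, 0.1982]
eef_rot: [0.053, 0.999, -0.0, -0.0]
ft_force: [-0.0, -0.7, -0.0]
width: 0.0639
grip_force: 0.0
time: 30.07
ee_pos: [0.3839, -0.3068, 0.1982]
eef_rot: [0.054, 0.999, -0.0, -0.001]
ft_force: [0.3, 0.5, -0.9]
width: 0.064
grip_force: 0.0
108 236 480 54.1 [474.3 330.2] [49.2 48.3] 13.6
```

View pics/top5.png

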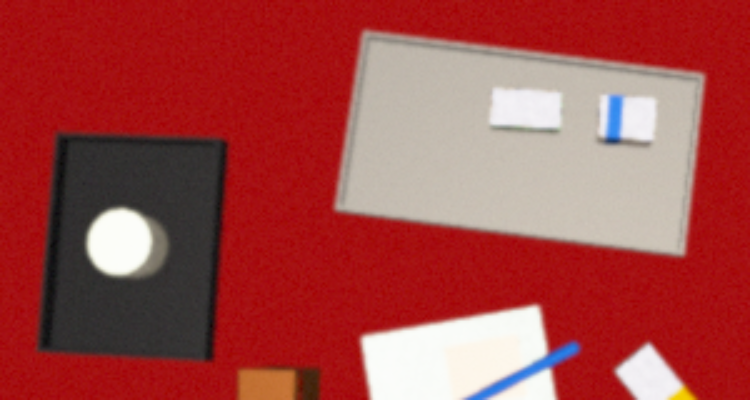

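The jar stands mid-tray in the order tray (crop 120,242), its top measured at 54 mm at (474,330) mm. Picking up the syrup bottle.

```bash
python3 -m crank '{"steps":[[[0,0,-1],[0,0,0]],[[0,0,-1],[0,0,0]],[[0,0,-1],[0,0,0]],[[0,0,-1],[0,0,0]],[[0,0,-1],[0,0,0]],[[0,0,-0.7],[0,0,0]],[[0,0,-0.35],[0,0,0]],[[0,0,0],[0,0,0]],[[0,0,0],[0,0,0]]]}'
python3 -m crank '{"steps":[[[0,0,0],[0,0,0]],[[0,0,0],[0,0,0]],[[0,0,0],[0,0,0]],[[0,0,0],[0,0,0]],[[0,0,0],[0,0,0]],[[0,0,0],[0,0,0]]]}' 30 25
python3 -m crank '{"steps":[[[0,0,0.4],[0,0,0]],[[0,0,0.6],[0,0,0]],[[0,0,1],[0,0,0]],[[0,0,1],[0,0,0]],[[0,0,1],[0,0,0]],[[0,0,1],[0,0,0]],[[0,0,1],[0,0,0]],[[0,0,0],[0,0,0]],[[0,0,0],[0,0,0]]]}'
```

```text
time: 30.87
ee_pos: [0.3838, -0.3069, 0.0476]
eef_rot: [0.054, 0.999, 0.0, -0.0]
ft_force: [0.6, -0.2, 0.2]
width: 0.064
grip_force: 0.0
time: 31.37
ee_pos: [0.3838, -0.3076, 0.0477]
eef_rot: [0.055, 0.999, 0.0, 0.0]
ft_force: [0.6, 0.1, 4.3]
width: 0.0405
grip_force: 24.7
time: 32.12
ee_pos: [0.3838, -0.3078, 0.1985]
eef_rot: [0.055, 0.999, 0.0, 0.001]
ft_force: [0.5, -0.2, -2.3]
width: 0.0402
grip_force: 24.6
```

```bash
python3 -m crank '{"steps":[[[0.2,0.5,0],[0,0,0]],[[0.5,1,0],[0,0,0]],[[0.5,1,0],[0,0,0]],[[0.5,1,0],[0,0,0]],[[0.5,1,0],[0,0,0]],[[0.5,1,0],[0,0,0]],[[0.5,1,0],[0,0,0]],[[0.5,1,0],[0,0,0]],[[0.5,1,0],[0,0,0]],[[0.5,1,0],[0,0,0]]]}'
python3 -m crank '{"steps":[[[0.5,1,0],[0,0,0]],[[0.5,1,0],[0,0,0]],[[0.4,1,0],[0,0,0]],[[0.3,1,0],[0,0,0]],[[0,1,0],[0,0,0]],[[0,1,0],[0,0,0]],[[0,0.6,0],[0,0,0]],[[0,0.2,0],[0,0,0]],[[0,0,0],[0,0,0]],[[0,0,0],[0,0,0]]]}'
```

```text
time: 32.95
ee_pos: [0.5004, -0.0688, 0.1961]
eef_rot: [0.055, 0.998, -0.0, -0.001]
ft_force: [-0.1, 0.1, -1.2]
width: 0.04
grip_force: 24.6
time: 33.78
ee_pos: [0.5431, 0.0987, 0.1967]
eef_rot: [0.055, 0.998, -0.001, -0.001]
ft_force: [0.6, -0.3, -2.1]
width: 0.0399
grip_force: 24.6
```

```bash
python3 -m crank '{"steps":[[[0.04,0.05,-1],[0,0,0]],[[0,0,-1],[0,0,0]],[[0,0,-1],[0,0,0]],[[0,0,-1],[0,0,0]],[[0,0,-0.8],[0,0,0]],[[0,0,-0.5],[0,0,0]],[[0,0,-0.3],[0,0,0]],[[0,0,-0.2],[0,0,0]],[[0,0,-0.18],[0,0,0]],[[0,0,0],[0,0,0]]]}'
python3 -m crank '{"steps":[[[0,0,-0.04],[0,0,0]],[[0,0,0],[0,0,0]],[[0,0,0],[0,0,0]]]}'
```

```text
time: 34.62
ee_pos: [0.545, 0.1009, 0.0482]
eef_rot: [0.055, 0.998, 0.0, 0.001]
ft_force: [-0.0, -0.1, -1.6]
width: 0.0403
grip_force: 24.7
time: 34.87
ee_pos: [0.545, 0.1013, 0.0477]
eef_rot: [0.055, 0.999, 0.0, 0.001]
ft_force: [-0.8, -1.1, 3.4]
width: 0.0397
grip_force: 24.7
```

```bash
python3 -m crank '{"steps":[[[0,0,0],[0,0,0]],[[0,0,0],[0,0,0]],[[0,0,0],[0,0,0]],[[0,0,0],[0,0,0]]]}' 64
python3 -m crank '{"steps":[[[0,0,0.4],[0,0,0]],[[0,0,1],[0,0,0]],[[0,0,1],[0,0,0]],[[0,0,1],[0,0,0]],[[0,0,1],[0,0,0]],[[0,0,1],[0,0,0]],[[0,0,0.6],[0,0,0]],[[0,0,0.1],[0,0,0]],[[0,0,0],[0,0,0]]]}'
python3 -m crank '{"steps":[[[-0.3,-1,0],[0,0,0]],[[-0.3,-1,0],[0,0,0]],[[-0.3,-1,0],[0,0,0]],[[-0.3,-1,0],[0,0,0]],[[-0.3,-1,0],[0,0,0]],[[-0.3,-1,0],[0,0,0]],[[-0.3,-1,0],[0,0,0]],[[-0.3,-1,0],[0,0,0]],[[-0.3,-1,0],[0,0,0]],[[-0.3,-1,0],[0,0,0]]]}'
python3 -m crank '{"steps":[[[-0.08,-1,0],[0,0,0]],[[0,-1,0],[0,0,0]],[[0,-1,0],[0,0,0]],[[0,-1,0],[0,0,0]],[[0,-1,0],[0,0,0]],[[0,-1,0],[0,0,0]],[[0,-0.7,0],[0,0,0]],[[0,0,0],[0,0,0]],[[0,0,0],[0,0,0]]]}'
python3 - <<'E'
from h import *
for o in objs(cap('top'),0.022,x=(.3,.68),y=(-.1,.15)): print(*o)
E
```

```text
time: 35.2
ee_pos: [0.5443, 0.1015, 0.0468]
eef_rot: [0.054, 0.999, 0.0, -0.0]
ft_force: [0.1, -0.0, -0.3]
width: 0.0585
grip_force: 0.0
time: 35.95
ee_pos: [0.5449, 0.1014, 0.2006]
eef_rot: [0.055, 0.999, 0.001, 0.001]
ft_force: [-0.1, 0.2, -0.3]
width: 0.0638
grip_force: 0.0
time: 36.78
ee_pos: [0.4681, -0.1497, 0.1983]
eef_rot: [0.055, 0.999, 0.0, -0.001]
ft_force: [0.6, -0.3, 0.2]
width: 0.0641
grip_force: 0.0
time: 37.53
ee_pos: [0.4663, -0.3168, 0.1982]
eef_rot: [0.056, 0.998, -0.0, -0.001]
ft_force: [0.3, -0.1, 0.4]
width: 0.064
grip_force: 0.0
270 183 380 31.9 [591.3  12.8] [55.8 30.5] 87.9
310 187 347 42.1 [583.7 -68.2] [43.7 34.6] 86.1
220 199 225 104.8 [545.7 102. ] [30.2 31.6] 16.9
318 292 310 28.9 [373.2 -92.9] [55.4 34.1] 40.3
```

```bash
python3 -m crank '{"steps":[[[0,0,-1],[0,0,0]],[[0,0,-1],[0,0,0]],[[0,0,-1],[0,0,0]],[[0,0,-1],[0,0,0]],[[0,0,-1],[0,0,0]],[[0,0,-0.6],[0,0,0]],[[0,0,-0.35],[0,0,0]],[[0,0,0],[0,0,0]],[[0,0,0],[0,0,0]]]}'
python3 -m crank '{"steps":[[[0,0,0],[0,0,0]],[[0,0,0],[0,0,0]],[[0,0,0],[0,0,0]],[[0,0,0],[0,0,0]],[[0,0,0],[0,0,0]],[[0,0,0],[0,0,0]]]}' 30 18
python3 -m crank '{"steps":[[[0,0,0.4],[0,0,0]],[[0,0,0.6],[0,0,0]],[[0,0,1],[0,0,0]],[[0,0,1],[0,0,0]],[[0,0,1],[0,0,0]],[[0,0,1],[0,0,0]],[[0,0,1],[0,0,0]],[[0,0,0],[0,0,0]],[[0,0,0],[0,0,0]]]}'
```

```text
time: 38.33
ee_pos: [0.4677, -0.3156, 0.0509]
eef_rot: [0.054, 0.999, 0.0, -0.0]
ft_force: [0.3, 0.8, 0.6]
width: 0.0638
grip_force: 0.0
time: 38.83
ee_pos: [0.4676, -0.3163, 0.051]
eef_rot: [0.055, 0.999, 0.0, 0.0]
ft_force: [-0.1, 0.9, 4.0]
width: 0.0416
grip_force: 18.0
time: 39.58
ee_pos: [0.4678, -0.3166, 0.202]
eef_rot: [0.055, 0.999, -0.0, 0.001]
ft_force: [-0.2, 0.4, -1.5]
width: 0.042
grip_force: 18.0
```

```bash
python3 -m crank '{"steps":[[[0.1,0.5,0],[0,0,0]],[[0.25,1,0],[0,0,0]],[[0.25,1,0],[0,0,0]],[[0.25,1,0],[0,0,0]],[[0.25,1,0],[0,0,0]],[[0.25,1,0],[0,0,0]],[[0.25,1,0],[0,0,0]],[[0.25,1,0],[0,0,0]],[[0.25,1,0],[0,0,0]],[[0.25,1,0],[0,0,0]]]}'
python3 -m crank '{"steps":[[[0.25,1,0],[0,0,0]],[[0,1,0],[0,0,0]],[[0,1,0],[0,0,0]],[[0,0.6,0],[0,0,0]],[[0,0.23,0],[0,0,0]],[[0,0,0],[0,0,0]],[[0,0,0],[0,0,0]]]}'
python3 -m crank '{"steps":[[[0,0,-1],[0,0,0]],[[0,0,-1],[0,0,0]],[[0,0,-1],[0,0,0]],[[0,0,-1],[0,0,0]],[[0,0,-0.8],[0,0,0]],[[0,0,-0.5],[0,0,0]],[[0,0,-0.3],[0,0,0]],[[0,0,-0.2],[0,0,0]],[[0,0,-0.15],[0,0,0]],[[0,0,0],[0,0,0]]]}'
```

```text
time: 40.42
ee_pos: [0.5255, -0.0774, 0.1996]
eef_rot: [0.055, 0.999, 0.0, -0.001]
ft_force: [0.4, 0.0, -0.0]
width: 0.0419
grip_force: 18.0
time: 41.0
ee_pos: [0.532, 0.016, 0.2001]
eef_rot: [0.055, 0.998, -0.0, -0.0]
ft_force: [-0.1, -0.3, -0.4]
width: 0.0424
grip_force: 18.0
time: 41.83
ee_pos: [0.5326, 0.0168, 0.052]
eef_rot: [0.055, 0.999, 0.0, 0.0]
ft_force: [-0.0, 0.7, -1.0]
width: 0.042
grip_force: 18.0
```

```bash
python3 -m crank '{"steps":[[[0,0,-0.07],[0,0,0]],[[0,0,0],[0,0,0]],[[0,0,0],[0,0,0]]]}'
python3 -m crank '{"steps":[[[0,0,0],[0,0,0]],[[0,0,0],[0,0,0]],[[0,0,0],[0,0,0]],[[0,0,0],[0,0,0]]]}' 64
python3 -m crank '{"steps":[[[0,0,0.4],[0,0,0]],[[0,0,1],[0,0,0]],[[0,0,1],[0,0,0]],[[0,0,1],[0,0,0]],[[0,0,1],[0,0,0]],[[0,0,1],[0,0,0]],[[0,0,0.6],[0,0,0]],[[0,0,0],[0,0,0]],[[0,0,0],[0,0,0]]]}'
python3 -m crank '{"steps":[[[0.2,-1,0],[0,0,0]],[[0.2,-1,0],[0,0,0]],[[0.2,-1,0],[0,0,0]],[[0.2,-1,0],[0,0,0]],[[0.2,-1,0],[0,0,0]],[[0.24,-1,0],[0,0,0]],[[0,-1,0],[0,0,0]],[[0,-1,0],[0,0,0]],[[0,-1,0],[0,0,0]],[[0,-1,0],[0,0,0]]]}'
python3 -m crank '{"steps":[[[0,-1,0],[0,0,0]],[[0,-1,0],[0,0,0]],[[0,-1,0],[0,0,0]],[[0,-0.7,0],[0,0,0]],[[0,0,0],[0,0,0]],[[0,0,0],[0,0,0]]]}'
python3 - <<'E'
from h import *
for o in objs(cap('top'),0.022,x=(.3,.68),y=(-.1,.15)): print(*o)
E
```

```text
time: 42.08
ee_pos: [0.5331, 0.0171, 0.0509]
eef_rot: [0.055, 0.999, 0.0, 0.001]
ft_force: [-0.0, -0.8, 4.4]
width: 0.0417
grip_force: 18.0
time: 42.42
ee_pos: [0.5323, 0.0171, 0.0501]
eef_rot: [0.054, 0.999, 0.0, -0.0]
ft_force: [-0.1, 0.7, -0.0]
width: 0.06
grip_force: 0.0
time: 43.17
ee_pos: [0.5328, 0.017, 0.2011]
eef_rot: [0.055, 0.999, 0.001, 0.001]
ft_force: [0.4, 0.9, -0.8]
width: 0.0643
grip_force: 0.0
time: 44.0
ee_pos: [0.5626, -0.2341, 0.1989]
eef_rot: [0.055, 0.999, 0.0, -0.001]
ft_force: [0.3, -0.0, 0.7]
width: 0.0641
grip_force: 0.0
time: 44.5
ee_pos: [0.5623, -0.3263, 0.1989]
eef_rot: [0.056, 0.998, 0.0, -0.001]
ft_force: [0.1, 0.9, 1.0]
width: 0.0642
grip_force: 0.0
270 183 393 31.8 [591.2  12.8] [55.9 30.5] 87.6
310 187 353 41.9 [583.5 -68.1] [44.1 34.2] 87.2
220 199 223 105.1 [545.5 101.8] [30.4 30.9] 19.6
265 206 411 107.2 [533.4  17.9] [41.9 34.5] 83.8
318 292 309 28.4 [373.3 -92.9] [55.3 34.3] 40.5
372 408 2180 673.9 [326.9 -61.4] [30.1 77.6] 1.4
```

Carton back in place (533,18 mm, yaw 84° against 83° at the start). Last, the tablet bottle.

```bash
python3 -m crank '{"steps":[[[0.04,0,-1],[0,0,0]],[[0,0,-1],[0,0,0]],[[0,0,-1],[0,0,0]],[[0,0,-1],[0,0,0]],[[0,0,-1],[0,0,0]],[[0,0,-0.6],[0,0,0]],[[0,0,-0.35],[0,0,0]],[[0,0,0],[0,0,0]],[[0,0,0],[0,0,0]]]}'
python3 -m crank '{"steps":[[[0,0,0],[0,0,0]],[[0,0,0],[0,0,0]],[[0,0,0],[0,0,0]],[[0,0,0],[0,0,0]],[[0,0,0],[0,0,0]],[[0,0,0],[0,0,0]]]}' 30 20
python3 -m crank '{"steps":[[[0,0,0.4],[0,0,0]],[[0,0,0.6],[0,0,0]],[[0,0,1],[0,0,0]],[[0,0,1],[0,0,0]],[[0,0,1],[0,0,0]],[[0,0,1],[0,0,0]],[[0,0,1],[0,0,0]],[[0,0,0],[0,0,0]],[[0,0,0],[0,0,0]]]}'
```

```text
time: 45.3
ee_pos: [0.5648, -0.3253, 0.052]
eef_rot: [0.054, 0.999, -0.0, 0.0]
ft_force: [-0.0, -0.1, -0.4]
width: 0.0638
grip_force: 0.0
time: 45.8
ee_pos: [0.5647, -0.3257, 0.0519]
eef_rot: [0.055, 0.999, -0.0, 0.0]
ft_force: [-0.2, -0.0, 3.9]
width: 0.0433
grip_force: 20.0
time: 46.55
ee_pos: [0.5649, -0.3261, 0.2039]
eef_rot: [0.055, 0.999, -0.001, 0.002]
ft_force: [-0.4, 0.1, -0.6]
width: 0.0436
grip_force: 20.0
```

```bash
python3 -m crank '{"steps":[[[0,0.5,0],[0,0,0]],[[-0.2,1,0],[0,0,0]],[[-0.2,1,0],[0,0,0]],[[-0.2,1,0],[0,0,0]],[[-0.2,1,0],[0,0,0]],[[-0.2,1,0],[0,0,0]],[[-0.2,1,0],[0,0,0]],[[-0.2,1,0],[0,0,0]],[[-0.2,1,0],[0,0,0]],[[0,1,0],[0,0,0]]]}'
python3 -m crank '{"steps":[[[0,0.7,0],[0,0,0]],[[0,0.3,0],[0,0,0]],[[0,0,0],[0,0,0]],[[0,0,0],[0,0,0]]]}'
python3 -m crank '{"steps":[[[0,0,-1],[0,0,0]],[[0,0,-1],[0,0,0]],[[0,0,-1],[0,0,0]],[[0,0,-1],[0,0,0]],[[0,0,-0.8],[0,0,0]],[[0,0,-0.5],[0,0,0]],[[0,0,-0.3],[0,0,0]],[[0,0,-0.2],[0,0,0]],[[0,0,-0.18],[0,0,0]],[[0,0,0],[0,0,0]]]}'
```

```text
time: 47.38
ee_pos: [0.5229, -0.0869, 0.2009]
eef_rot: [0.055, 0.998, 0.0, -0.001]
ft_force: [1.2, -0.3, -0.5]
width: 0.0435
grip_force: 20.0
time: 47.72
ee_pos: [0.5241, -0.0638, 0.2012]
eef_rot: [0.055, 0.999, -0.0, -0.0]
ft_force: [0.2, -0.5, -0.5]
width: 0.0435
grip_force: 20.0
time: 48.55
ee_pos: [0.5249, -0.0636, 0.0522]
eef_rot: [0.055, 0.998, -0.0, 0.0]
ft_force: [0.3, 0.5, -0.6]
width: 0.0436
grip_force: 20.0
```

```bash
python3 -m crank '{"steps":[[[0,0,-0.06],[0,0,0]],[[0,0,0],[0,0,0]],[[0,0,0],[0,0,0]]]}'
python3 -m crank '{"steps":[[[0,0,0],[0,0,0]],[[0,0,0],[0,0,0]],[[0,0,0],[0,0,0]],[[0,0,0],[0,0,0]]]}' 64
python3 -m crank '{"steps":[[[0,0,0.4],[0,0,0]],[[0,0,1],[0,0,0]],[[0,0,1],[0,0,0]],[[0,0,1],[0,0,0]],[[0,0,1],[0,0,0]],[[0,0,1],[0,0,0]],[[0,0,0.6],[0,0,0]],[[0,0,0],[0,0,0]],[[0,0,0],[0,0,0]]]}'
python3 -m crank '{"steps":[[[0,-1,0],[0,0,0]],[[0,-1,0],[0,0,0]],[[0,-1,0],[0,0,0]],[[0,-1,0],[0,0,0]],[[0,-1,0],[0,0,0]],[[0,-1,0],[0,0,0]],[[0,-1,0],[0,0,0]],[[0,-1,0],[0,0,0]],[[0,0,0],[0,0,0]],[[0,0,0],[0,0,0]]]}'
python3 - <<'E'
from h import *
c=cap('top')
for o in objs(c,0.022,x=(.3,.68),y=(-.1,.15)): print(*o)
for o in objs(c,0.035,x=(.40,.55),y=(.26,.40)): print(*o)
c=cap('scene');cv2.imwrite('pics/end.png',c['pixels'])
E
```

```text
time: 48.8
ee_pos: [0.5253, -0.0635, 0.0516]
eef_rot: [0.055, 0.999, 0.0, 0.001]
ft_force: [-1.1, -1.8, 4.4]
width: 0.0435
grip_force: 20.0
time: 49.13
ee_pos: [0.5245, -0.0627, 0.0505]
eef_rot: [0.054, 0.999, 0.0, 0.0]
ft_force: [0.6, -0.8, -0.1]
width: 0.0606
grip_force: 0.0
time: 49.88
ee_pos: [0.5247, -0.063, 0.2012]
eef_rot: [0.055, 0.999, 0.0, 0.001]
ft_force: [0.0, 0.5, -1.4]
width: 0.0644
grip_force: 0.0
time: 50.72
ee_pos: [0.5231, -0.2645, 0.1991]
eef_rot: [0.056, 0.998, -0.0, -0.001]
ft_force: [0.7, -0.0, -0.1]
width: 0.0639
grip_force: 0.0
270 183 383 31.9 [591.2  12.9] [55.8 30.3] 88.0
310 187 356 41.7 [583.5 -68.1] [43.9 34.3] 87.2
220 199 224 104.8 [545.6 101.7] [30.6 30.6] 65.0
265 206 412 107.3 [533.3  18. ] [41.8 34.3] 84.9
309 212 395 97.4 [523.8 -62.9] [41.2 39.9] 87.5
318 292 314 28.6 [373.3 -92.8] [55.1 33.8] 40.1
396 408 951 672.2 [322.4 -82.8] [21.5 34.8] 3.5
108 236 480 53.7 [474.1 330. ] [49.7 49.7] 0.7
```

View pics/end.png

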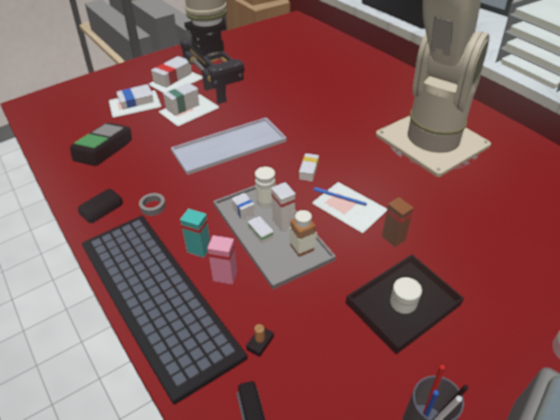

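The jar is in the order tray (405,293) and the three tall packs are back upright at (265,185), (284,205) and (303,235). All are within 2 mm of where they started, and the low cartons have not moved. Handing in.

```bash
python3 -c "
from bench import ticket
print(ticket.close_job())"
```

```text
the job is handed in; nothing more can be done
None
```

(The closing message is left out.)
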